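Unlatch the tip-tray and box the brownies

ROBOT

A 6-joint arm with a two-finger parallel gripper is mounted at the origin on the work surface. World frame = base frame: x ahead of the robot, y to its left, z up, the work surface at z = 0. Lengths are in m, angles in rad, forces in N, time in s.
With the tool pointing down it reaches from about 0.3 to 0.75 m from the base axis. Payload 8.5 kg.
Tool frame: the origin (TCP) lies midway between the tips of the shut fingers; the grasp point (between the pads) lies arm.tcp_to_grasp behind it (arm.tcp_to_grasp is the distance from the TCP to the grasp point, in m); z points along the fingers, y is the line along which they close (so a half turn about z gives the same grasp; the last joint's range is limited). The gripper opens to 85 mm and grips with 20 to 120 N. Pads are 22 mm wide; open, the fingers measure 114 mm over their backs; the gripper's body (76 mm by 85 mm) begins 54 mm behind the grasp point. The pads swing forward as they close: fully open they stand 13 mm farther back than shut.
Start: joints at [0.907, 0.381, 1.297, -0, 1.464, -0.215], TCP at [0.239, 0.496, 0.231] pointing down, gripper open.
Joint ranges: [-3.11, 3.11], [-0.89, 2.33], [0.22, 2.48], [-1.42, 4.56], [0.17, 2.85], [-2.88, 2.88]. Speed limits (rad/s): [2.39, 2.39, 3.14, 3.14, 3.14, 3.14].

INTERFACE

Orientations are given as a rotation vector (axis times angle).
In Python, from workcell import arm gives the robot as it stands.
- The arm moves only by the tool move_arm, never from a script. Its argument "moves" is text: rows parted by semicolons, each of 5 numbers parted by spaces: the closure, from -1 (fully open) to 1 (shut), then the shift along the world's x, y, z as a fraction of full scale, then the turn about the world's z as a fraction of full scale. In form: fingers dx dy dz roll; .... A call has 1 to 5 rows; each row shifts and turns the commanded pose from where the row before left it; what a row does not reach is not made up. Full scale, the value 1, is 0.05 m for a shift and 360 degrees for a turn. A row lasts 1/12 s, in which the tool goes at most 41.7 mm and 7.16 degrees, less where a joint would pass 70% of its speed; a pose out of reach is approached as far as the arm can. A call with a number of a shift or a turn outside -1 to 1 is refused whole. A call with a gripper value outside its range is refused whole. The fingers move at their own pace and stop on an object; the grip force is fixed at half the most. Time passes only in rows, so rows that do not move let the fingers close. It gives the time, the measured TCP pose, the force, the opening and the grip force at its end, in the units of the state.
- arm.get_state(): the state, without advancing time (a new reading comes with each control period).
- arm.camera(name): name is "scene" or "top"; returns a dict with "pixels" (384x512x3 uint8, red, green, blue), "fx", "fy", "cx", "cy" (pixels), "dist_coeffs" ([k1, k2, p1, p2, k3] as OpenCV has them; the pictures are not rectified), "extrinsics" (4x4, takes a point from world to camera coordinates). Camera axes: x right, y up, looking along -z (the intrinsics and any distortion apply to the point x, -y, -z); pixel columns grow to the right and rows downward; lengths in m; the calibration is good to about 2 mm. A picture is of the moment at which its call begins. There is no depth.
- arm.sign_off(): hands the job in; it is judged then, once.
Trained networks look in a picture, given as the dict that the camera call returned (one of the last four; its "shot" number tells which), for a name from the list of things; names that differ only in an ending like _2 or _b are one class to them, and where a whole thing is asked for, a point or a joint stands for the part that bears it (a point fixed in the world has none). Each returns a list of dicts, best first, with "confidence" (0 to 1); they miss things now and then, are a little off and sometimes report something else, mostly with a low value. They report only what shows in the picture. A call takes as long as a camera call. They do not tell look-alikes from the thing itself.
- arm.find_in(thing, picture): "xyz" ([x, y, z] in m, in world coordinates, good to about 4 mm: the middle of the surface that is visible of it).
- arm.silhouettes(thing, picture): "region" (384x512 bool, what is visible of it).
The state is a dict: "time": time; "joint_positions": joint angles; "joint_vel": joint speeds; "joint_torque": joint torques, N m; "tcp_pos": TCP position; "ee_rot": TCP orientation; "contact_force": force on the tool from outside, world axes, zero at the start; "ft_torque": the same for the moment, N m; "opening": opening from 0.0 (shut) to 1.0 (fully open); "grip_force": force on a finger pad.
Only numpy, scipy, OpenCV 4.12 (cv2) and the standard library are available. Lean on these libraries where they do the work, as an engineer would, in place of code of your own. Each camera call takes 0.05 s, during which the arm holds its last target. There are 200 camera calls.

TASK

Swing the red latch arm of the tip-tray stand right round over the hump of its brass cam until it drops into the low notch and stays there, freeing the tray. Then push the green-balled lever over to tip the tray so that all three cake slabs slide into the open cardboard box, and let the tray back down to rest level. Keep hands off the slabs and do not knock the cupcakes, jar, mug or spatula over or out of place.

Things in the scene. Friction and masses are not known exactly. Their poses are not given: they have to be found in the camera images.
- stand: fixed metal tip-tray stand. Origin on the counter (z = 0) straight below the middle of the tray's pivot line (105 mm up). x runs along that line, roughly away from the robot; y points from the tray to the cardboard box; z up. Tray on the -y side, latch at the -y end, tip lever on the -x side in the plane x = -128 mm. 8 mm base plate: x -180 to 120, y -330 to 0 mm
- latch_axis (a point): point on the latch's vertical turning axis, at x = -60, y = -290 mm in the stand's frame, 150 mm above the counter. The brass cam wall, 49 to 61 mm from the axis under the arm, is at most 132 mm high
- latch_knob (a point): middle of the upright red knob on the red latch arm: cylinder 22 mm across, from 31 mm above to 35 mm below this point, 105 mm from the latch axis; 165 mm above the counter when shut. The 18 mm wide arm meets it 15 to 31 mm below this point. Shut, the arm points along the stand's -x (to the robot); in the notch along the stand's -y
- latch (a joint): turn of the latch, rad, counter-clockwise from above. 0 to 0.12 at the start: shut, its yellow tongue holds the tray's yellow tab down. The sprung arm climbs the cam to the hump at 0.8 to 0.9 and from there drops to the low notch at about 1.5 (stop 1.68). Let go before the hump it slides back to shut; on the hump it may stay; pushed past 1.0 it drops into the notch by itself. 2 to 5 N at the knob
- latch_arm (a joint): height of the latch arm (and knob) in m: 0 shut, +0.013 on the hump, about -0.012 in the low notch
- tray (a joint): tilt of the tray in rad: 0 level, 0.92 fully tipped with its -y end up (stop). Damped; sinks back level by itself when the lever is let go. The slabs slide from about 0.45 to 0.65. It cannot tip while the latch is shut
- lever_ball (a point): centre of the green 32 mm ball atop the tip lever, a 14 mm rod fixed to the tray, from the pivot line to the ball 155 mm away. Tray level: it leans 0.455 rad from upright to the stand's -y. Pushed to the stand's +y it tips the tray; fully tipped it leans 0.465 rad to +y. Takes 3 to 7 N. 44 mm between the rod's middle and the tray's side
- tray_mouth (a point): middle of the steel tray's rimless pouring edge, on the top of its floor; with the tray level 109 mm above the counter and 35 mm to the stand's +y from the pivot line. The tray is 168 mm wide and 272 mm long, its rims reach 22 mm above its floor
- cake_box: open cardboard box 190 x 200 x 60 mm (x, y, z), walls 4 mm, loose, 0.35 kg, standing under the tray's mouth; origin under its centre
- brownie0: dark brown cake slab 65 x 45 x 28 mm (x, y, z), 0.06 to 0.11 kg; origin under its centre; starts loose on the tray
- brownie1: blond cake slab 65 x 45 x 28 mm (x, y, z), 0.06 to 0.11 kg; origin under its centre; starts loose on the tray
- brownie2: dark brown cake slab 65 x 45 x 28 mm (x, y, z), 0.06 to 0.11 kg; origin under its centre; starts loose on the tray
- cupcake_brown: cupcake with brown icing, 68 mm across, 70 mm tall; origin under its centre; stands near the stand, leave it alone
- cupcake_cream: cupcake with cream icing, 68 mm across, 70 mm tall; origin under its centre; leave it alone
- sugar_jar: glass jar, 80 mm across, 120 mm tall; origin under its centre; leave it alone
- mug: blue mug, 80 mm across, 90 mm tall; origin under its centre; leave it alone
- cake_server: cake spatula with a black handle lying flat along x, 220 mm long, 20 mm high; origin under its middle; leave it alone
Mind the look-alikes: they are no part of the job. There is more than one size of the brownie1; the job needs the middle-sized.

How it is judged:
On the way, in this order (a step that is already met when the one before it is completed fails the run):
1. the latch arm has dropped into the low notch, the tray still down (value of joint latch above 1.35 rad and value of joint latch_arm below -0.009 m and value of joint tray below 0.05 rad), for 0.2 s.
2. all three slabs lie in the box, tipped in by the tray (value of joint latch above 1.35 rad and value of joint latch_arm below -0.009 m and x of brownie0 in the frame of cake_box between -0.093 and 0.093 m and y of brownie0 in the frame of cake_box between -0.098 and 0.098 m and z of each of brownie0, brownie1, brownie2 in the frame of cake_box below 0.07 m and x of brownie1 in the frame of cake_box between -0.093 and 0.093 m and y of brownie1 in the frame of cake_box between -0.098 and 0.098 m and x of brownie2 in the frame of cake_box between -0.093 and 0.093 m and y of brownie2 in the frame of cake_box between -0.098 and 0.098 m), for 0.2 s.
At the end, for the whole second after the job is handed in: The latch is in its low notch (turned past 1.35 rad, arm at least 9 mm below its shut height), all three slabs are at rest inside the cardboard box (origins within its walls and under 70 mm above its underside), the box stands upright (within 0.1 rad), and the tray is back level (below 0.05 rad) (all of step 2 and value of joint tray below 0.05 rad and angle between cake_box's own z axis and vertical below 0.1 rad and linear speed of each of brownie0, brownie1, brownie2 below 0.02 m/s); the robot touches nothing.
It fails at once if the robot touched a slab (contact force between any of the fingers, the arm and brownie0 above 0.5 N or contact force between any of the fingers, the arm and brownie1 above 0.5 N or contact force between any of the fingers, the arm and brownie2 above 0.5 N).
It fails at once if a bystander was shifted by over 30 mm or tipped over (distance of any of cupcake_brown, cupcake_cream, sugar_jar, mug, cake_server from where it was at the start of the episode above 0.03 m or angle between any of cupcake_brown, cupcake_cream, sugar_jar, mug's own z axis and vertical above 0.5 rad).
It also fails if it takes over 58 s, if anything falls off the work surface, if the arm or the gripper's body presses on something with over 40 N, if the wrist force passes 120 N, or if a joint passes its speed limit or range.

## Working session

There is one attempt and no reset: what is moved stays moved. The work goes in short steps, Python scripts to look and compute and a tool call to move; the robot and the scene stay as the last step left them, time stands still between calls to the robot, and variables do not carry over. Pictures are saved under pics/ and viewed, at most 10 in all, crops included, and the job is handed in when it is done.

Besides the shell and the picture viewer there is one more tool, called after ">>>" as name(argument=value, ...) on one line, values as JSON. move_arm: Moves the arm, as the interface text tells. Shift numbers are shares of 0.05 m and turn numbers shares of 360 degrees, none past 1 either way. Its arguments: {"type":"object","properties":{"moves":{"type":"string"}},"required":["moves"]}

```bash
mkdir -p pics
cat > h.py <<'E'
import numpy as np, cv2
from workcell import arm
def proj(P,c):
    E=np.array(c["extrinsics"]);p=(E[:3,:3]@np.atleast_2d(P).T+E[:3,3:4]).T
    p=p*[1,-1,-1];K=np.array([[c["fx"],0,c["cx"]],[0,c["fy"],c["cy"]],[0,0,1]])
    return cv2.projectPoints(p,np.zeros(3),np.zeros(3),K,np.array(c["dist_coeffs"]))[0][:,0]
def save(c,n): cv2.imwrite(f"pics/{n}.png",cv2.cvtColor(c["pixels"],cv2.COLOR_RGB2BGR))
E
python3 - <<'E'
from h import *
for n in("scene","top"):
    c=arm.camera(n);save(c,n+"0")
    for t in["stand","latch_knob","lever_ball","tray_mouth","cake_box","brownie0","brownie1","cupcake_brown","cupcake_cream","sugar_jar","mug","cake_server"]:
        print(n,t,[(np.round(d["xyz"],3).tolist(),round(d["confidence"],2)) for d in arm.find_in(t,c)[:4]])
print(arm.get_state())
E
```

```text
scene stand [([0.573, -0.046, 0.11], 0.74), ([0.561, 0.036, 0.111], 0.22)]
scene latch_knob [([0.437, -0.16, 0.153], 0.8)]
scene lever_ball [([0.56, 0.037, 0.106], 0.97)]
scene tray_mouth [([0.564, 0.038, 0.112], 0.86), ([0.558, -0.068, 0.137], 0.55)]
scene cake_box [([0.576, 0.278, 0.001], 0.71)]
scene brownie0 [([0.59, 0.004, 0.139], 0.94), ([0.323, 0.206, 0.034], 0.8), ([0.558, -0.068, 0.138], 0.79), ([0.561, 0.07, 0.135], 0.6)]
scene brownie1 [([0.59, 0.004, 0.139], 0.94), ([0.323, 0.206, 0.034], 0.8), ([0.558, -0.068, 0.138], 0.79), ([0.561, 0.07, 0.135], 0.6)]
scene cupcake_brown [([0.441, -0.253, 0.052], 0.81)]
scene cupcake_cream [([0.444, 0.233, 0.05], 0.85), ([0.757, 0.043, 0.119], 0.44)]
scene sugar_jar [([0.757, 0.044, 0.12], 0.78)]
scene mug [([0.732, 0.233, 0.049], 0.84), ([0.56, 0.072, 0.132], 0.55)]
scene cake_server [([0.503, 0.419, 0.004], 0.67)]
top stand [([0.503, -0.029, 0.113], 0.92)]
top latch_knob [([0.549, 0.071, 0.14], 0.69), ([0.502, -0.028, 0.109], 0.65), ([0.443, -0.161, 0.152], 0.57)]
top lever_ball []
top tray_mouth [([0.557, 0.038, 0.11], 0.63), ([0.55
[... 686 characters left out ...]
int_positions': array([ 9.06687248e-01,  3.80596492e-01,  1.29740291e+00, -3.95695706e-05,
        1.46358989e+00, -2.15277401e-01]), 'joint_vel': array([ 2.59043211e-04,  6.86275797e-05, -8.94288475e-04,  2.57105130e-03,
       -7.87732142e-04, -4.55772387e-04]), 'joint_torque': array([-4.39854120e-04, -4.48324335e+01, -2.31458759e+01, -2.85991900e-04,
        5.81700751e-04,  9.65016227e-06]), 'tcp_pos': array([0.23864056, 0.49550967, 0.2313233 ]), 'ee_rot': array([ 6.99105525e-01,  3.06278030e+00, -2.15271205e-05]), 'contact_force': array([-0.07069091,  0.63652714, -0.00531979]), 'ft_torque': array([ 0.03465954, -0.04374181,  0.03306746]), 'grip_force': 0.0, 'opening': 0.9964878386772056}
```

View pics/scene0.png

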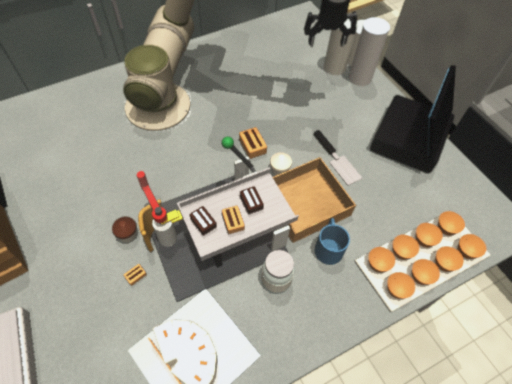

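View pics/top0.png

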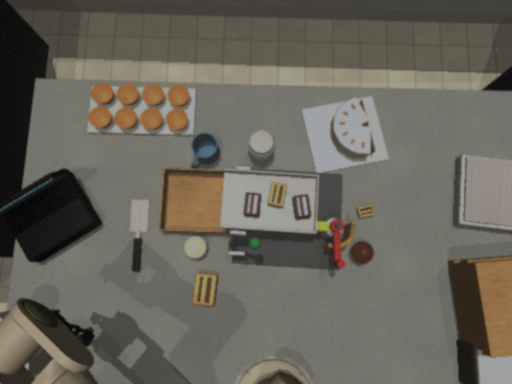

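```bash
cat >> h.py <<'E'
def S(p,pts):
    x,y,t=p;c,s=np.cos(t),np.sin(t);q=np.atleast_2d(pts)
    return np.c_[x+c*q[:,0]-s*q[:,1],y+s*q[:,0]+c*q[:,1],q[:,2]]
BALL=[-.128,-.0681,.2442]
def knob(q,h=0): return [-.06-.105*np.cos(q),-.29-.105*np.sin(q),.165+h]
def cent(c,kind):
    hsv=cv2.cvtColor(c["pixels"],cv2.COLOR_RGB2HSV)
    if kind=="g": m=cv2.inRange(hsv,(50,150,40),(80,255,255))
    else: m=cv2.inRange(hsv,(0,190,90),(4,255,255))|cv2.inRange(hsv,(174,190,90),(180,255,255))
    n,l,st,ce=cv2.connectedComponentsWithStats(m)
    o=np.argsort(-st[1:,4])[:3]+1
    return [(ce[i].round(1),st[i].tolist()) for i in o]
E
python3 - <<'E'
from h import *
from scipy.optimize import least_squares
C={n:arm.camera(n) for n in("scene","top")}
for n in C: print(n,cent(C[n],"g"),cent(C[n],"r"))
g={n:cent(C[n],"g")[0][0] for n in C}
r={n:cent(C[n],"r")[0][0] for n in C}
def res(p):
    P=S(p[:3],[BALL]); o=[]
    arml=np.mean([S(p[:3],[[-.06-d*np.cos(p[3]),-.29-d*np.sin(p[3]),.15]])[0] for d in(0,.105)],0)
    for n in C: o+=list((proj(P,C[n])[0]-g[n]))
    return np.r_[o,(p[2])*1]
# triangulate ball
def tri(px):
    f=lambda X:np.concatenate([proj([X],C[n])[0]-px[n] for n in C])
    s=least_squares(f,[.5,0,.2]);return s.x,s.fun
print(tri(g))
for n in C:
    im=cv2.cvtColor(C[n]["pixels"],cv2.COLOR_RGB2BGR)
    u=dict(scene=(100,130,260,170),top=(150,150,230,130))[n]
    k=3
    cv2.imwrite(f"pics/crop_{n}.png",cv2.resize(im[u[1]:u[1]+u[3],u[0]:u[0]+u[2]],None,fx=k,fy=k,interpolation=cv2.INTER_CUBIC))
E
```

```text
scene [(array([227.2, 140.5]), [224, 138, 8, 7, 34])] [(array([157.9, 215.9]), [153, 213, 12, 6, 33])]
top [] []Traceback (most recent call last):
  File "<stdin>", line 5, in <module>
IndexError: list index out of range
```

```bash
sed -i 's/(50,150,40),(80,255,255)/(50,90,30),(80,255,255)/; s/(0,190,90),(4,255,255)/(0,170,70),(5,255,255)/; s/(174,190,90)/(172,170,70)/' h.py
python3 - <<'E'
from h import *
for n in("scene","top"):
    c=arm.camera(n)
    print(n,cent(c,"g"),cent(c,"r"))
    im=cv2.cvtColor(c["pixels"],cv2.COLOR_RGB2BGR)
    x,y,w,h=dict(scene=(100,130,260,170),top=(150,150,230,130))[n]
    cv2.imwrite(f"pics/crop_{n}.png",cv2.resize(im[y:y+h,x:x+w],None,fx=3,fy=3,interpolation=cv2.INTER_CUBIC))
E
```

```text
scene [(array([227.3, 142. ]), [222, 137, 11, 11, 102])] [(array([155. , 206.7]), [145, 187, 21, 35, 200]), (array([140.4, 174.2]), [138, 172, 6, 5, 25])]
top [(array([254.3, 242.4]), [249, 237, 12, 12, 111])] [(array([336.8, 246.6]), [331, 222, 13, 45, 226]), (array([342., 226.]), [342, 226, 1, 1, 1])]
```

View pics/crop_top.png

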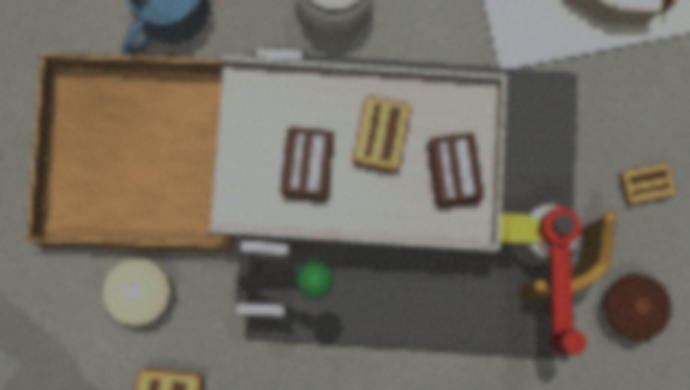

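View pics/crop_scene.png

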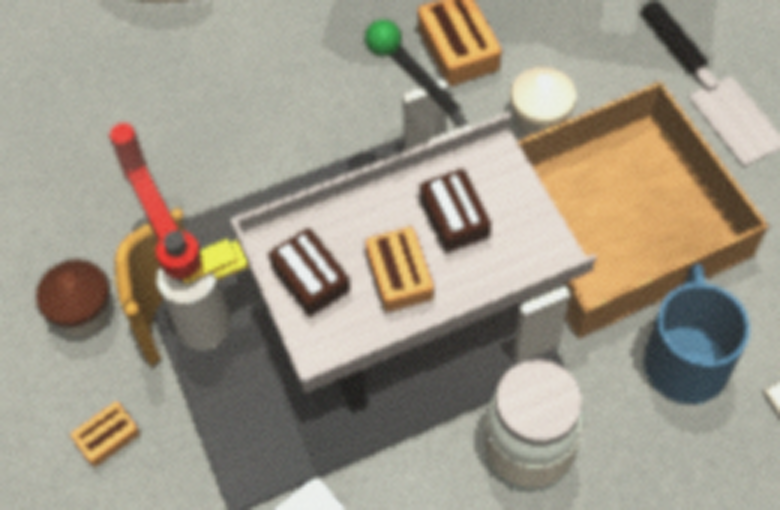

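Run:
```python
from h import *
from scipy.optimize import least_squares
C={n:arm.camera(n) for n in("scene","top")}
g=dict(scene=(227.3,142),top=(254.3,242.4)); k=dict(scene=(141,174.3),top=(340.7,264)); hb=dict(scene=(159,212.7),top=(337,225.3))
mouth=dict(scene=[],top=[(221/3+150,65/3+150),(211/3+150,234/3+150)])
def res(p):
    o=[];q=p[3]
    kt=knob(q,.026)
    P=S(p[:3],[BALL,kt,[-.06,-.29,p[4]]])
    for n in C: o.append(proj(P,C[n])-np.array([g[n],k[n],hb[n]]))
    return np.r_[np.concatenate(o).ravel()]
s=least_squares(res,[.56,.05,0,.05,.165],loss="soft_l1")
print(s.x,s.fun.round(1).reshape(-1,2))
p=s.x[:3]
np.save("p.npy",p)
for nm,a in dict(ball=BALL,knob0=knob(s.x[3]),axis=[-.06,-.29,.15],knob1=knob(1),knobN=knob(1.55,-.012),ballE=[-.128,.0695,.2436],leverfoot=[-.128,0,.105],mouthL=[-.084,.035,.109],mouthR=[.084,.035,.109]).items():
    w=S(p,[a])[0]; print(nm,w.round(3),[proj([w],C[n])[0].round(0).tolist() for n in C])
```

```text
[ 0.56706602  0.12701287 -0.04758425  0.06547105  0.15204671] [[-0.   0.1]
 [-0.2 -0.4]
 [-0.2 -0. ]
 [ 0.1  0. ]
 [-0.1 -0.2]
 [-0.3 -0.2]]
ball [0.436 0.065 0.244] [[227.0, 142.0], [254.0, 242.0]]
knob0 [ 0.388 -0.162  0.165] [[143.0, 180.0], [339.0, 264.0]]
axis [ 0.493 -0.16   0.15 ] [[159.0, 213.0], [337.0, 225.0]]
knob1 [ 0.432 -0.245  0.165] [[117.0, 205.0], [369.0, 248.0]]
knobN [ 0.486 -0.265  0.153] [[118.0, 227.0], [375.0, 229.0]]
ballE [0.443 0.203 0.244] [[275.0, 125.0], [200.0, 239.0]]
leverfoot [0.439 0.133 0.105] [[251.0, 165.0], [231.0, 243.0]]
mouthL [0.485 0.166 0.109] [[268.0, 171.0], [219.0, 227.0]]
mouthR [0.653 0.158 0.109] [[297.0, 219.0], [224.0, 169.0]]
```

>>> move_arm(moves="1 0.13 -0.77 0 -0.011;1 0.13 -0.77 0 -0.011;1 0.13 -0.77 0 -0.011;1 0.13 -0.77 0 -0.011;1 0.13 -0.77 0 -0.011")

```text
time: 2.02
tcp_pos: [0.2708, 0.3014, 0.2313]
ee_rot: [1.219, 2.895, 0.0]
contact_force: [1.4, -0.4, -0.6]
opening: 0.304
grip_force: 0.0
```

>>> move_arm(moves="1 0.13 -0.77 0 -0.011;1 0.13 -0.77 0 -0.011;1 0.13 -0.77 0 -0.011;1 0.13 -0.77 0 -0.011;1 0.13 -0.77 0 -0.011")

```text
time: 2.43
tcp_pos: [0.3033, 0.1089, 0.2316]
ee_rot: [1.698, 2.642, 0.001]
contact_force: [1.5, 0.2, -0.6]
opening: 0.006
grip_force: 0.0
```

```bash
cat >> h.py <<'E'
from scipy.spatial.transform import Rotation as R
def st():
    s=arm.get_state();y=R.from_rotvec(s["ee_rot"]).as_matrix()[:,1]
    print("t",round(s["time"],2),"tcp",s["tcp_pos"].round(4),"yaw",round(np.degrees(np.arctan2(y[1],y[0])),1),"F",s["contact_force"].round(1),"j",s["joint_positions"].round(2),"open",round(s["opening"],2))
    return s
E
python3 -c "
from h import *;st();print(arm.tcp_to_grasp)"
```

```text
t 2.43 tcp [0.3033 0.1089 0.2316] yaw 24.5 F [ 1.5  0.2 -0.6] j [-0.03 -0.04  1.83  0.    1.35 -0.46] open 0.01
0.0187
```

>>> move_arm(moves="1 0.12 -0.76 0 -0.011;1 0.12 -0.76 0 -0.011;1 0.12 -0.76 0 -0.011;1 0.12 -0.76 0 -0.011;1 0.12 -0.76 0 -0.011")

```text
time: 2.85
tcp_pos: [0.3334, -0.0815, 0.2316]
ee_rot: [2.129, 2.309, 0.0]
contact_force: [1.5, 0.4, 0.3]
opening: 0.005
grip_force: 0.0
```

>>> move_arm(moves="1 0.6 -0.7 -0.3 -0.01;1 0.4 0 -0.5 0;1 0 0 -0.5 0;1 0 0 0 0")

```text
time: 3.18
tcp_pos: [0.3781, -0.109, 0.165]
ee_rot: [-2.192, -2.24, 0.002]
contact_force: [-0.9, 1.1, -0.7]
opening: 0.004
grip_force: 0.0
```

```bash
python3 -c "
from h import *;st();c=arm.camera('scene');im=cv2.cvtColor(c['pixels'],cv2.COLOR_RGB2BGR);cv2.imwrite('pics/a.png',cv2.resize(im[90:290,60:300],None,fx=3,fy=3))"
```

```text
t 3.18 tcp [ 0.3781 -0.109   0.165 ] yaw 1.2 F [-0.9  1.1 -0.7] j [-0.58  0.18  1.8  -0.    1.16 -0.61] open 0.0
```

View pics/a.png

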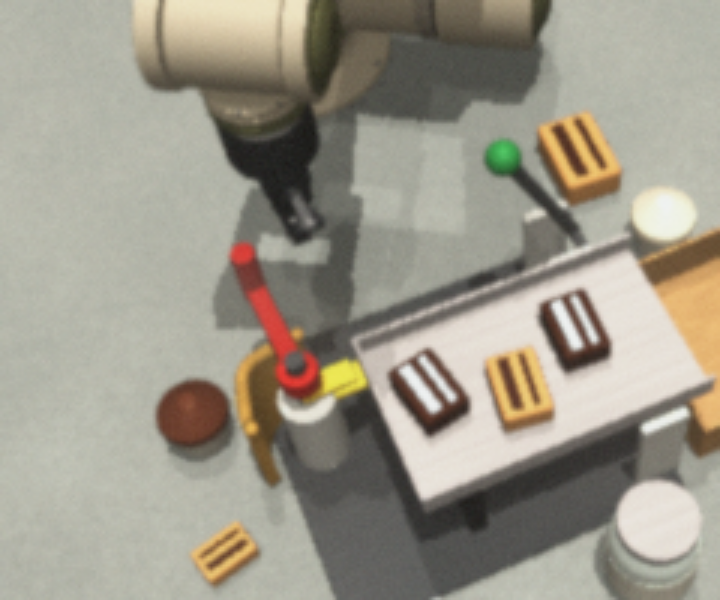

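Run:
```python
from h import *
p=np.load("p.npy");s=st();ax=S(p,[[-.06,-.29,.15]])[0][:2]
prev=s["tcp_pos"][:2];yp=1.2
for q in np.r_[.065,np.arange(.165,1.4,.1)]:
    a=np.pi+p[2]+q; r=np.array([np.cos(a),np.sin(a)]);t=np.array([-r[1],r[0]])
    w=ax+.105*r-.022*t;yw=np.degrees(a-np.pi)
    print(round(q,3),w.round(4),((w-prev)/.05).round(2),round((yw-yp)/360,4));prev=w;yp=yw
```

```text
t 3.23 tcp [ 0.3785 -0.1091  0.1672] yaw 1.3 F [-0.2  0.   0.8] j [-0.58  0.18  1.8  -0.    1.17 -0.61] open -0.0
0.065 [ 0.388  -0.1396] [ 0.19 -0.61] -0.0006
0.165 [ 0.3865 -0.1503] [-0.03 -0.21] 0.0159
0.265 [ 0.3861 -0.161 ] [-0.01 -0.21] 0.0159
0.365 [ 0.3867 -0.1717] [ 0.01 -0.21] 0.0159
0.465 [ 0.3884 -0.1823] [ 0.03 -0.21] 0.0159
0.565 [ 0.3912 -0.1926] [ 0.06 -0.21] 0.0159
0.665 [ 0.395  -0.2027] [ 0.08 -0.2 ] 0.0159
0.765 [ 0.3998 -0.2123] [ 0.1  -0.19] 0.0159
0.865 [ 0.4055 -0.2213] [ 0.11 -0.18] 0.0159
0.965 [ 0.412  -0.2298] [ 0.13 -0.17] 0.0159
1.065 [ 0.4194 -0.2376] [ 0.15 -0.16] 0.0159
1.165 [ 0.4276 -0.2446] [ 0.16 -0.14] 0.0159
1.265 [ 0.4364 -0.2507] [ 0.18 -0.12] 0.0159
1.365 [ 0.4457 -0.2559] [ 0.19 -0.1 ] 0.0159
```

>>> move_arm(moves="1 0.19 -0.4 0 0;1 0 -0.2 0 0;1 -0.03 -0.21 0 0.016;1 -0.01 -0.21 0 0.016;1 0.01 -0.21 0 0.016")

```text
time: 3.65
tcp_pos: [0.387, -0.1707, 0.17]
ee_rot: [1.827, 2.555, 0.002]
contact_force: [0.7, 6.0, 4.4]
opening: 0.003
grip_force: 3.0
```

>>> move_arm(moves="1 0.03 -0.21 0 0.016;1 0.06 -0.21 0 0.016;1 0.08 -0.2 0 0.016;1 0.1 -0.19 0 0.016")

```text
time: 3.98
tcp_pos: [0.4002, -0.2112, 0.1701]
ee_rot: [-1.28, -2.869, -0.001]
contact_force: [-2.7, 2.9, 2.8]
opening: -0.002
grip_force: 2.4
```

```bash
python3 -c "
from h import *;st();c=arm.camera('scene');im=cv2.cvtColor(c['pixels'],cv2.COLOR_RGB2BGR);cv2.imwrite('pics/b.png',cv2.resize(im[90:290,60:300],None,fx=3,fy=3))"
```

```text
t 3.98 tcp [ 0.4002 -0.2112  0.1701] yaw 41.9 F [-2.7  2.9  2.8] j [-0.75  0.27  1.66  0.    1.21 -1.48] open -0.0
```

View pics/b.png

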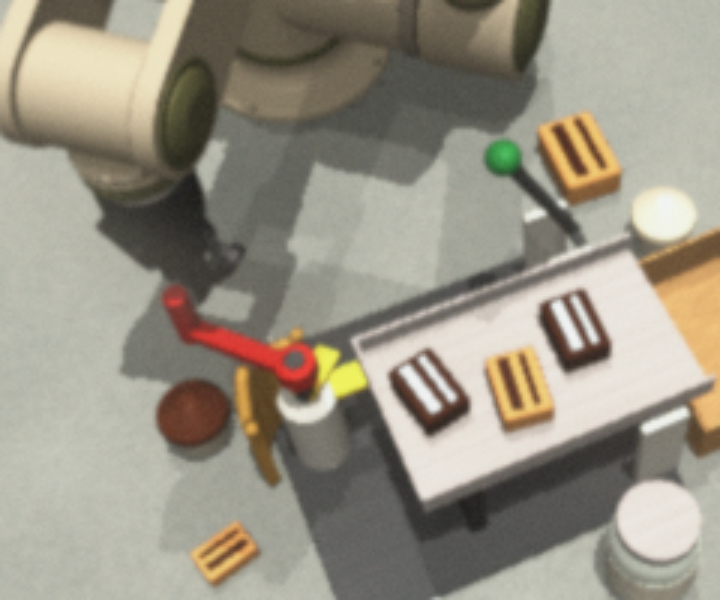

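>>> move_arm(moves="1 0.11 -0.18 0 0.016;1 0.13 -0.17 0 0.016;1 0.15 -0.16 0 0.016;1 0.16 -0.14 0 0.016;1 0.18 -0.12 0 0.016")

```text
time: 4.45
tcp_pos: [0.4375, -0.2504, 0.1699]
ee_rot: [0.531, 3.095, -0.002]
contact_force: [1.1, 0.6, 0.7]
opening: 0.003
grip_force: 0.0
```

>>> move_arm(moves="1 0 0 0 0;1 0 0 0 0")

```text
time: 4.62
tcp_pos: [0.4372, -0.2499, 0.1692]
ee_rot: [0.541, 3.094, -0.001]
contact_force: [-0.5, 0.0, 0.3]
opening: 0.002
grip_force: 0.0
```

```bash
python3 -c "
from h import *;st();c=arm.camera('scene');im=cv2.cvtColor(c['pixels'],cv2.COLOR_RGB2BGR);cv2.imwrite('pics/c.png',cv2.resize(im[90:290,60:300],None,fx=3,fy=3))
p=np.load('p.npy')
for q in(1.2,1.4,1.5,1.6): w=S(p,[knob(q,.019)])[0];print(q,w.round(3),((proj([w],c)[0]-[60,90])*3).round())"
```

```text
t 4.62 tcp [ 0.4372 -0.2499  0.1692] yaw 70.2 F [-0.5  0.   0.3] j [-0.75  0.36  1.53 -0.    1.25 -1.98] open 0.0
1.2 [ 0.451 -0.256  0.184] [161. 356.]
1.4 [ 0.471 -0.262  0.184] [161. 378.]
1.5 [ 0.481 -0.264  0.184] [163. 389.]
1.6 [ 0.491 -0.265  0.184] [166. 399.]
```

View pics/c.png

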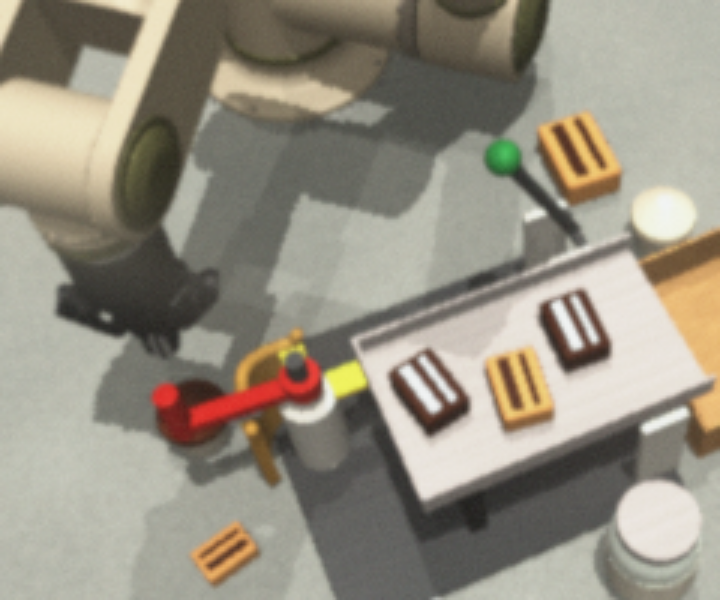

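>>> move_arm(moves="1 -0.6 0 0 0;1 -0.6 0 0.3 -0.019;1 0 0.5 0.45 -0.019;1 0 0.65 0.45 -0.019;1 0 0.65 0 -0.019")

```text
time: 5.08
tcp_pos: [0.3773, -0.1599, 0.2322]
ee_rot: [1.266, 2.868, -0.003]
contact_force: [0.7, 1.1, 0.9]
opening: 0.004
grip_force: 0.0
```

>>> move_arm(moves="1 0 0.65 0 -0.019;1 0 0.65 0 -0.019;1 0.2 0.65 0 -0.019;1 0.5 0.65 0 -0.019;1 0.4 0.4 0 -0.019")

```text
time: 5.5
tcp_pos: [0.4264, -0.0196, 0.2293]
ee_rot: [2.001, 2.421, 0.001]
contact_force: [-0.1, -0.8, 0.1]
opening: -0.003
grip_force: 0.0
```

```bash
python3 -c "
from h import *;st();c=arm.camera('scene');save(c,'d');print(cent(c,'r'),cent(c,'g'))
p=np.load('p.npy');print(S(p,[[-.128,y,.24] for y in(-.095,0,.04)]).round(4))"
```

```text
t 5.5 tcp [ 0.4264 -0.0196  0.2293] yaw 10.8 F [-0.1 -0.8  0.1] j [-0.32  0.16  1.61  0.    1.36 -0.51] open -0.0
[(array([137.5, 223.4]), [111, 210, 55, 27, 456])] [(array([227.3, 142.1]), [222, 137, 11, 11, 105])]
[[0.4347 0.0382 0.24  ]
 [0.4392 0.1331 0.24  ]
 [0.4411 0.1731 0.24  ]]
```

>>> move_arm(moves="1 0.1 0.3 0 -0.015;1 0.06 0.4 0 -0.015;1 0 0.3 0 0;1 0 0.15 0 0;1 0.01 0.15 0 0")

```text
time: 5.97
tcp_pos: [0.4354, 0.0425, 0.2293]
ee_rot: [2.21, 2.228, -0.002]
contact_force: [-0.2, -10.7, 6.8]
opening: -0.001
grip_force: 5.3
```

>>> move_arm(moves="1 0.01 0.15 0 0;1 0.01 0.15 0 0;1 0.01 0.15 0 0;1 0.01 0.15 0 0;1 0.01 0.15 0 0")

```text
time: 6.38
tcp_pos: [0.4385, 0.0792, 0.2296]
ee_rot: [2.212, 2.225, -0.0]
contact_force: [0.3, -7.1, 4.5]
opening: -0.002
grip_force: 3.6
```

```bash
python3 -c "
from h import *;st();c=arm.camera('scene');im=cv2.cvtColor(c['pixels'],cv2.COLOR_RGB2BGR);cv2.imwrite('pics/e.png',cv2.resize(im[90:290,100:370],None,fx=2.5,fy=2.5));print(cent(c,'g'))
p=np.load('p.npy')
for t in np.arange(0,1,.1): a=-.455+t;print(round(t,1),proj(S(p,[[-.128,.155*np.sin(a),.105+.155*np.cos(a)]]),c)[0].round(1),S(p,[[-.128,.155*np.sin(a),0]])[0,1].round(3))"
```

```text
t 6.38 tcp [0.4385 0.0792 0.2296] yaw 0.4 F [ 0.3 -7.1  4.5] j [-0.09  0.2   1.57 -0.    1.37 -0.09] open -0.0
[(array([245. , 130.5]), [244, 129, 3, 4, 6])]
0.0 [227.3 142.1] 0.065
0.1 [232.3 138.8] 0.079
0.2 [237.6 135.7] 0.094
0.3 [243. 133.] 0.109
0.4 [248.5 130.6] 0.125
0.5 [254.  128.7] 0.14
0.6 [259.5 127.1] 0.155
0.7 [264.7 126. ] 0.171
0.8 [269.8 125.3] 0.185
0.9 [274.5 125.1] 0.2
```

View pics/e.png

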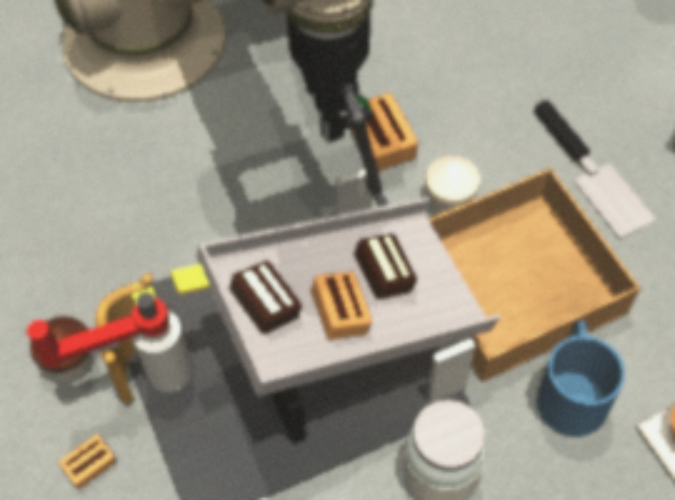

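>>> move_arm(moves="1 0 0.15 0 0;1 0 0.15 0 0;1 0 0.15 0 0;1 0 0.15 0 0;1 0.01 0.15 0 0")

```text
time: 6.85
tcp_pos: [0.4388, 0.1171, 0.2292]
ee_rot: [2.212, 2.227, 0.0]
contact_force: [-0.2, -4.7, 4.1]
opening: 0.002
grip_force: 2.6
```

>>> move_arm(moves="1 0.01 0.15 0 0;1 0 0.15 0 0;1 0.01 0.15 0 0;1 0 0.15 0 0;1 0.01 0.15 0 0")

```text
time: 7.27
tcp_pos: [0.4395, 0.1553, 0.2282]
ee_rot: [-2.213, -2.229, 0.003]
contact_force: [-0.9, -4.0, -2.3]
opening: 0.0
grip_force: 2.1
```

>>> move_arm(moves="1 0 0.15 0 0;1 0.01 0.15 0 0;1 0 0 0 0;1 0 0 0 0;1 0 0 0 0")

```text
time: 7.68
tcp_pos: [0.4406, 0.1707, 0.2287]
ee_rot: [-2.212, -2.231, -0.001]
contact_force: [-1.0, -1.5, 0.1]
opening: -0.003
grip_force: 0.7
```

```bash
python3 -c "
from h import *;st();c=arm.camera('scene');im=cv2.cvtColor(c['pixels'],cv2.COLOR_RGB2BGR);cv2.imwrite('pics/f.png',cv2.resize(im[90:290,100:370],None,fx=2.5,fy=2.5))"
```

```text
t 7.68 tcp [0.4406 0.1707 0.2287] yaw 0.5 F [-1.  -1.5  0.1] j [0.12 0.25 1.51 0.   1.39 0.11] open -0.0
```

View pics/f.png

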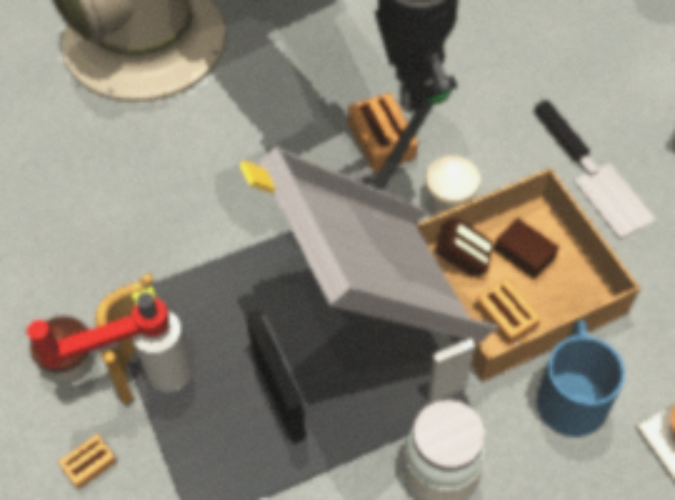

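>>> move_arm(moves="1 0 -0.25 0 0;1 0 -0.25 0 0;1 0 -0.25 0 0;1 0 -0.25 0 0;1 0 -0.25 0 0")

```text
time: 8.15
tcp_pos: [0.4408, 0.1074, 0.2287]
ee_rot: [2.212, 2.23, 0.002]
contact_force: [0.2, -0.0, 0.6]
opening: -0.002
grip_force: 0.0
```

>>> move_arm(moves="1 0 -0.25 0 0;1 0 -0.25 0 0;1 0 -0.25 0 0;1 0 -0.25 0 0;1 0 -0.25 0 0")

```text
time: 8.57
tcp_pos: [0.4408, 0.0448, 0.2288]
ee_rot: [2.212, 2.23, 0.002]
contact_force: [-0.4, -0.0, 0.4]
opening: 0.004
grip_force: 0.0
```

>>> move_arm(moves="1 0 -0.3 0 0;1 0 -0.4 0 0;1 -0.3 -0.4 0 0;1 -0.6 0 0 0;1 -0.6 0 0.5 0")

```text
time: 8.98
tcp_pos: [0.3637, -0.0098, 0.2507]
ee_rot: [-2.209, -2.224, 0.004]
contact_force: [0.2, -0.6, 0.6]
opening: 0.002
grip_force: 0.0
```

>>> move_arm(moves="1 0 0 0 0;1 0 0 0 0;1 0 0 0 0;1 0 0 0 0;1 0 0 0 0")

```text
time: 9.4
tcp_pos: [0.3661, -0.0095, 0.2529]
ee_rot: [-2.211, -2.23, 0.001]
contact_force: [-0.3, -0.4, 0.7]
opening: -0.003
grip_force: 0.0
```

```bash
python3 -c "
from h import *;st();c=arm.camera('scene');print(cent(c,'g'),cent(c,'r'));im=cv2.cvtColor(c['pixels'],cv2.COLOR_RGB2BGR);cv2.imwrite('pics/g.png',cv2.resize(im[90:290,100:370],None,fx=2.5,fy=2.5))
t=arm.camera('top');print(arm.find_in('cake_box',t));print([(d['xyz'],d['confidence']) for d in arm.find_in('brownie0',t)]);print(cent(t,'g'))"
```

```text
t 9.4 tcp [ 0.3661 -0.0095  0.2529] yaw 0.5 F [-0.3 -0.4  0.7] j [-0.35  0.03  1.7   0.    1.42 -0.36] open -0.0
[(array([227.3, 142. ]), [222, 137, 11, 11, 104])] [(array([137.1, 223.6]), [111, 210, 55, 26, 453])]
[{'xyz': [0.5852, 0.28, 0.0045], 'confidence': 0.62}]
[([0.5415, 0.2769, 0.0328], 0.91), ([0.5157, 0.2057, 0.0572], 0.67), ([0.6087, 0.2076, 0.0328], 0.65), ([0.3107, 0.2106, 0.0369], 0.64), ([0.552, -0.2801, 0.0275], 0.63)]
[(array([254.2, 242.3]), [249, 237, 12, 12, 107])]
```

View pics/g.png

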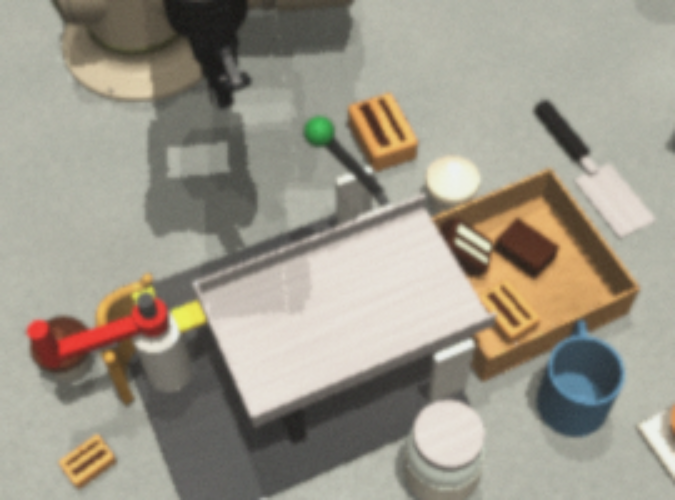

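```bash
python3 -c "
from workcell import arm;print(arm.sign_off())"
```

```text
the job is handed in; nothing more can be done
None
```

The job is handed in: in the last picture the latch is in the low notch, all three slabs lie in the box (one landed upside down, another may be leaning), the tray is back level and the robot is clear; sign-off returned no verdict.

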